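# Open the pad gauge to its set stop

### The arm

A 6-joint arm with a two-finger parallel gripper is mounted at the origin on the work surface. World frame = base frame: x ahead of the robot, y to its left, z up, the work surface at z = 0. Lengths are in m, angles in rad, forces in N, time in s.
With the tool pointing down it reaches from about 0.35 to 0.85 m from the base axis. Payload 8.1 kg.
Tool frame: the origin (TCP) lies between the finger pads; the fingertips stand tips_ahead ahead of it and the grasp point (between the pads) lies 8 mm behind it (tips_ahead is the distance from the TCP to the fingertips, in m); z points along the fingers, x is the direction in which the jaws open and shut, and the axes are right-handed (so a half turn about z gives the same grasp; the last joint's range is limited). The gripper opens to 93 mm and grips with 3 to 60 N. Pads are 15 mm wide; open, the fingers measure 128 mm over their backs; the gripper's body (75 mm by 188 mm) begins 65 mm behind the grasp point.
Start: joints at [-1.304, 0.13, 1.488, -0, 1.523, -0.085], TCP at [0.207, -0.563, 0.23] pointing down, gripper open.
Joint ranges: [-2.96, 2.96], [-0.89, 2.26], [0.02, 2.5], [-1.34, 4.48], [0, 2.73], [-2.66, 2.66]. Speed limits (rad/s): [2.39, 2.39, 2.79, 3.14, 3.14, 3.14].

### API

Orientations are given as a rotation vector (axis times angle).
In Python, from plant import * gives the robot as it stands.
- The arm moves only by the tool play_rows, never from a script. Its argument "increments" is a list that holds one entry, the list of rows, each a list of 4 numbers: the shift along the tool's x, y, z in cm, then the turn about the tool's z in rad. A call has 1 to 5 rows; each row is the pose to reach, as a shift and turn from the pose measured when the call began, along the tool's axes at that moment; what a row does not reach only later rows make up. A row lasts 1/10 s, in which the tool goes at most 50 mm and 8.59 degrees, less where a joint would pass 70% of its speed; a pose out of reach is approached as far as the arm can. A call with a gripper value outside its range is refused whole. "jaw" is the finger opening in cm, from 0 to 9.3, set as the call begins (left out, the last holds). The fingers move at their own pace and stop on an object; "squeeze" is the grip in N (left out, the last holds). Time passes only in rows, so rows that repeat a pose let the fingers close. It gives the time, the measured TCP pose, the force and the opening at its end, in the units of the state.
- read_state(): the state, without advancing time (a new reading comes with each control period).
- read_camera(name): name is "side" or "top" or "wrist"; returns (picture, depth): 480x640x3 uint8, blue, green, red; 480x640 float32, m along the optical axis (not along the pixel's ray), 0 where there is no reading.
- camera_params(name): a dict with "K" (3x3 intrinsics, pixels), "k1" (the pictures are not rectified: a ray, as slopes to the right and down, at radius r is drawn at 1 + k1 r^2 times it, then the intrinsics apply), "eye" and "orientation" of the camera in the world. Camera axes: x right, y up, looking along -z (the intrinsics and any distortion apply to the point x, -y, -z); pixel columns grow to the right and rows downward; lengths in m; the calibration is good to about 2 mm. A picture is of the moment at which its call begins: read the wrist's pose just before it. camera_params takes no time and is no camera call; for the wrist camera it gives the pose at the moment of the call.
- close_job(): hands the job in, once; it reports no verdict.
The state is a dict: "t": time; "q": joint angles; "dq": joint speeds; "joint_torque": joint torques, N m; "tool_pos": TCP position; "orientation": TCP orientation; "force": force on the tool from outside, world axes, zero at the start; "wrist_torque": the same for the moment, N m; "opening": finger opening in m.
Only numpy, scipy, OpenCV 4.12 (cv2) and the standard library are available. Lean on these libraries where they do the work, as an engineer would, in place of code of your own. Each camera call takes 0.05 s, during which the arm holds its last target.

### The job

Open the bench pad gauge to its set size using fingertips only: press down the thumb plate in the middle of the sliding jaw's carriage to free its clamp, keep it pressed while you push the carriage away from the fixed jaw until it rests against the marked stop, then let go so that the clamp holds again. Do not pinch the carriage or its thumb plate, do not force the carriage along while it is clamped, and do not push the stop out of its setting. Leave the sander, the pads and the spanner where they are.

Things in the scene. Friction and masses are not known exactly. Their poses are not given: they have to be found in the camera images.
- gauge: Bench pad gauge, a flat calliper screwed to the bench: base plate 60 x 330 x 8 mm, on it a steel beam (32 mm wide, top at 40 mm) with a scale. Origin: centre of its underside, on the bench. Own y runs along the beam from the fixed jaw (head 60 mm high, at the -y end) towards the stop; z is up; both jaw arms stick out 115 mm to own -x, 5 to 35 mm above the bench.
- carriage (a joint): Place of the aluminium carriage with the sliding jaw, in m: the opening between the jaws (0 closed, at most 0.19), growing along the gauge's own +y. The carriage is 52 mm wide, 72 mm long along the beam, its top 54 mm above the bench. A friction clamp holds it against pushes up to about 10 N; with the thumb plate pressed it slides at 1 to 2 N.
- thumb_plate (a joint): How far the thumb plate is pressed down, in m: 0 released, 0.004 fully down. It takes about 15 N to begin and 17 N fully down (spring return), and can be held against its bottom end; the clamp is free from about 1 mm on and grips again as soon as the plate is let up.
- thumb_centre (a point): Middle of the top face of the thumb plate on the carriage, a black ribbed plate 56 mm long along the beam, 38 mm wide (flat top 30 mm, edges 2 mm lower either side). The flat, 44 mm long, lies 63 mm above the bench when released, between two raised ends across the beam, each 6 mm thick, 7 mm higher: a finger pushing on an end moves the carriage. Axes as the gauge's.
- buffer_face (a point): Middle of the end face of the small dark buffer (16 mm wide, 10 mm high) on the carriage's stop-side end, 47.5 mm above the bench, 40 mm along the beam from the thumb plate's centre. This face comes to rest on the stop.
- stop_face (a point): Point on the stop's face towards the carriage where the buffer meets it, 47.5 mm above the bench. The stop is a dark steel block 50 mm wide across the beam, 26 mm along it, its top 57 mm above the bench, with a white index mark and a round knurled clamp screw (20 mm across, to 73 mm high) on top.
- stop (a joint): Where the stop is clamped on the beam, in m: the jaw opening at which the carriage meets it (the carriage joint then has the same value). It varies from start to start. Its clamp slips at pushes of about 45 N.
- sander: Palm sander standing on its pad, 125 mm across and 115 mm high, with an air inlet reaching 86 mm to its own +x. Loose bystander; origin at the centre of its underside.
- backing_pad: Round backing pad lying hub up, 125 mm across, 14 mm thick, with a threaded stud to 31 mm high. Loose bystander; origin at the centre of its underside.
- small_pad: Round backing pad lying hub up, 75 mm across, 14 mm thick, stud to 31 mm. Loose bystander; origin at the centre of its underside.
- spanner: Steel pad spanner 130 mm long lying flat. Loose bystander; origin under its middle, its length along its own x.

How it is judged:
By the outcome, as a careful person would: the job done as asked, in the order asked, and still so for the second after the job is handed in, with the robot touching nothing.
It also fails if it takes over 38 s, if anything falls off the work surface, if the arm or the gripper's body presses on something with over 40 N, if the wrist force passes 120 N, or if a joint passes its speed limit or range.

## Working session

There is one attempt and no reset: what is moved stays moved. The work goes in short steps, Python scripts to look and compute and a tool call to move; the robot and the scene stay as the last step left them, time stands still between calls to the robot, and variables do not carry over. Pictures are saved under pics/ and viewed, and the job is handed in when it is done.

Besides the shell and the picture viewer there is one more tool, called by a JSON object that holds its "fn" and its "kwargs". play_rows: Moves the arm, as the interface text tells. Its arguments: {"type":"object","properties":{"increments":{"type":"array"},"jaw":{"type":"number"},"squeeze":{"type":"number"}},"required":["increments"]}

```bash
mkdir -p pics; python3 - <<'E'
from plant import *
import cv2
s=read_state(); print({k:s[k] for k in s})
for n in("top","side","wrist"):
    p=camera_params(n); print(n,p)
    im,d=read_camera(n); cv2.imwrite(f"pics/{n}0.png",im)
    import numpy as np; np.save(f"pics/{n}0d.npy",d)
E
```

```text
{'t': 0.0, 'q': array([-1.30443318e+00,  1.31162010e-01,  1.48927037e+00,  1.05850121e-05,
        1.52300498e+00, -8.53968175e-02]), 'dq': array([1.42932793e-05, 7.27892507e-04, 1.29983790e-03, 2.63421538e-04,
       1.06105445e-03, 1.61074247e-03]), 'joint_torque': array([-4.65854882e-04, -5.59840608e+01, -4.91761816e+01,  7.69882975e-02,
        3.57874401e-02, -1.55616922e-04]), 'tool_pos': array([ 0.20661148, -0.56271858,  0.22859182]), 'orientation': array([-2.57489077e+00,  1.79779467e+00,  2.21424661e-03]), 'force': array([0.10570088, 1.11796967, 0.61965316]), 'wrist_torque': array([-0.04539278,  0.01441202, -0.02437471]), 'opening': 0.09302062521448312}
top {'K': array([[544.03558621,   0.        , 319.52132676],
       [  0.        , 544.03558621, 232.91201165],
       [  0.        ,   0.        ,   1.        ]]), 'k1': -0.15275054764274054, 'eye': array([0.46105619, 0.04245139, 1.41653827]), 'orientation': array([ 0.08559988, -0.05695964, -1.6011717 ])}
side {'K': array([[580.82731514,   0.        , 323.2718564 ],
       [  0.        , 580.82731514, 228.4355277 ],
       [  0.        ,   0.        ,   1.        ]]), 'k1': -0.13834271275857044, 'eye': array([0.50326216, 0.79738669, 1.00611065]), 'orientation': array([ 0.04225582, -0.97615897, -2.84336553])}
wrist {'K': array([[390.3568417 ,   0.        , 317.76774634],
       [  0.        , 390.3568417 , 233.4472618 ],
       [  0.        ,   0.        ,   1.        ]]), 'k1': 0.02842022402613303, 'eye': array([ 0.27665071, -0.53549235,  0.38252898]), 'orientation': array([-0.23842442,  0.16925995, -1.21121366])}
```

View pics/top0.png

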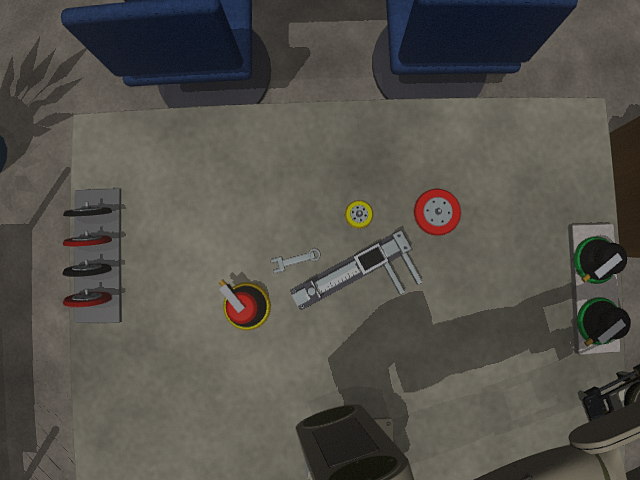

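View pics/side0.png

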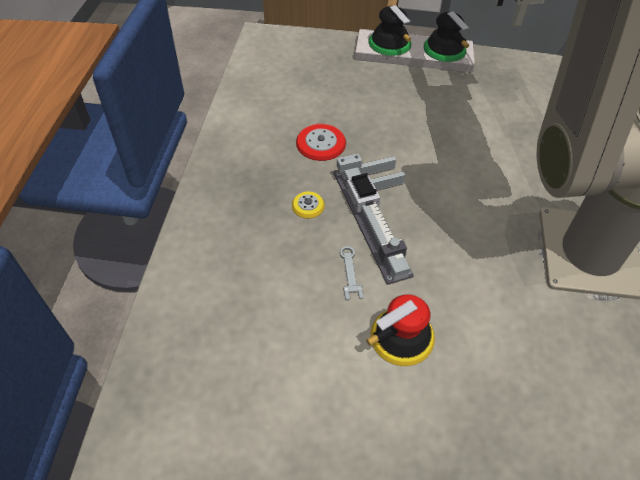

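View pics/wrist0.png

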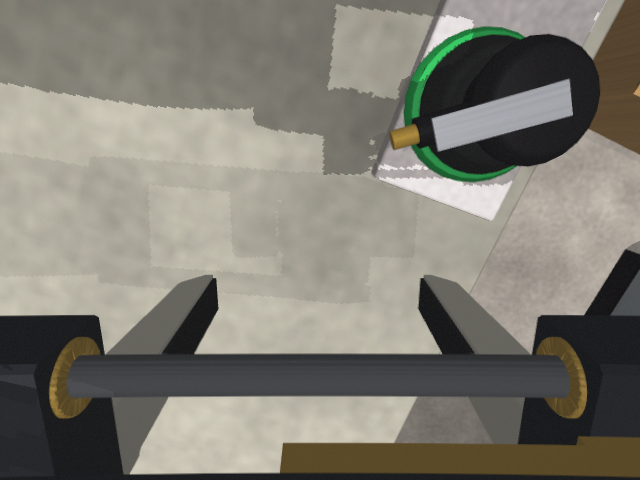

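```bash
cat > h.py <<'E'
import numpy as np, cv2
from scipy.spatial.transform import Rotation as R
def ray(p,u,v):
    K=p["K"]; D=np.array([p["k1"],0,0,0,0.])
    xy=cv2.undistortPoints(np.array([[[u,v]]],float),K,D,None,None,None) if 0 else cv2.undistortPointsIter(np.array([[[u,v]]],float),K,D,None,None,(3,50,1e-10))
    x,y=xy[0,0]; return R.from_rotvec(p["orientation"]).apply([x,-y,-1])
def onplane(p,u,v,z):
    d=ray(p,u,v); return p["eye"]+d*(z-p["eye"][2])/d[2]
def proj(p,X):
    c=R.from_rotvec(p["orientation"]).inv().apply(np.array(X)-p["eye"])
    x,y=c[0]/-c[2],-c[1]/-c[2]; f=1+p["k1"]*(x*x+y*y)
    return p["K"][0,0]*x*f+p["K"][0,2],p["K"][1,1]*y*f+p["K"][1,2]
def lift(p,d,u,v):
    z=d[int(round(v)),int(round(u))]; return p["eye"]+ray(p,u,v)*z
E
python3 - <<'E'
import plant; print([n for n in dir(plant) if n[0]!='_'])
print(getattr(plant,'tips_ahead',None))
import cv2
t=cv2.imread("pics/top0.png")[220:320,280:430]; cv2.imwrite("pics/topc.png",cv2.resize(t,(750,500),interpolation=cv2.INTER_CUBIC))
t=cv2.imread("pics/side0.png")[145:285,325:425]; cv2.imwrite("pics/sidec.png",cv2.resize(t,(428,600),interpolation=cv2.INTER_CUBIC))
E
```

```text
['IKError', 'camera_params', 'close_job', 'read_camera', 'read_state', 'tips_ahead']
0.011
```

View pics/topc.png

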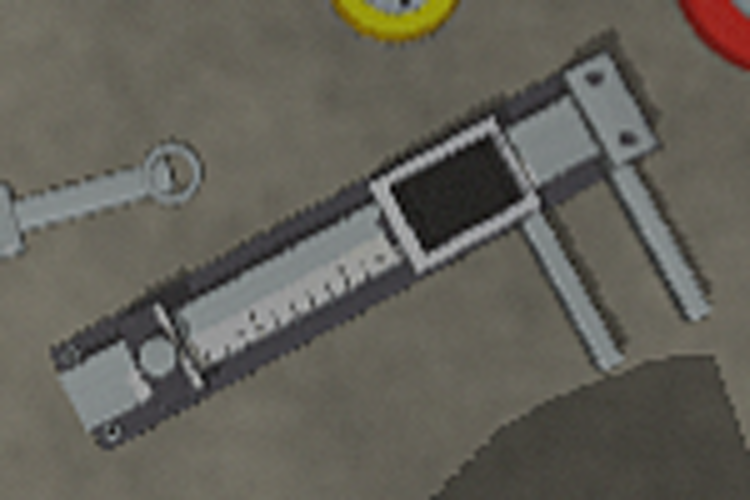

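View pics/sidec.png

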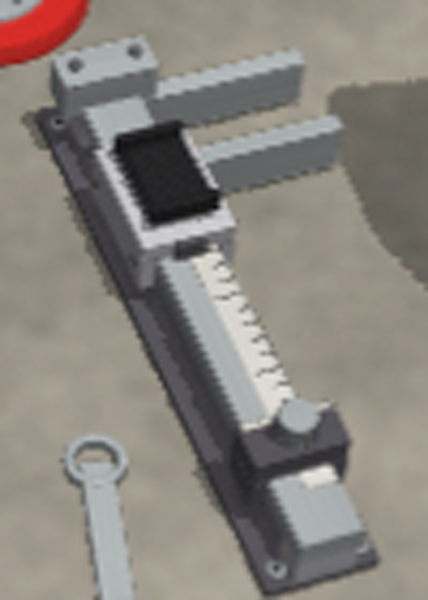

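```bash
cat > meas.py <<'E'
from h import *
from plant import camera_params
from scipy import ndimage
for n,(x0,x1,y0,y1) in {"top":(350,395,240,275),"side":(345,385,170,205)}.items():
    p=camera_params(n); im=cv2.imread(f"pics/{n}0.png"); d=np.load(f"pics/{n}0d.npy")
    m=np.zeros(im.shape[:2],np.uint8); m[y0:y1,x0:x1]=(im[y0:y1,x0:x1].max(2)<52)*255
    l,k=ndimage.label(m); sz=ndimage.sum(m>0,l,range(1,k+1)); m=(l==1+np.argmax(sz)).astype(np.uint8)
    c=cv2.findContours(m,0,2)[0][0]; rr=cv2.minAreaRect(c); print(n,sz.max(),rr)
    print(' ctr',onplane(p,*rr[0],0.065))
    B=np.array([onplane(p,*q,0.065) for q in cv2.boxPoints(rr)]); print(B.round(4), np.linalg.norm(B-np.roll(B,1,0),axis=1).round(4))
    print(' depth med z at ctr',lift(p,d,*rr[0]))
p=camera_params("top");d=np.load("pics/top0d.npy")
# crop px/5+ (280,220)
P=lambda a,b,z:onplane(p,280+a/5,220+b/5,z)
for nm,a,b,z in [("baseL",52,352,.008),("baseLb",100,447,.008),("baseR",612,32,.008),("baseRb",660,145,.008),("screw",157,357,.073),("headc",612,108,.060),("wm1",157,305,.057),("wm2",200,385,.057)]:
    print(nm,P(a,b,z).round(4), lift(p,d,280+a/5,220+b/5).round(4))
E
python3 meas.py
```

```text
top 327.0 ((370.91717529296875, 258.1815185546875), (14.44537353515625, 22.50605010986328), 61.38954162597656)
 ctr [ 0.51676469 -0.06057217  0.065     ]
[[ 0.5202 -0.0275  0.065 ]
 [ 0.5454 -0.0777  0.065 ]
 [ 0.5133 -0.0936  0.065 ]
 [ 0.4882 -0.0436  0.065 ]] [0.0358 0.0561 0.0359 0.056 ]
 depth med z at ctr [ 0.51688496 -0.06079459  0.0620822 ]
side 345.0 ((363.70001220703125, 184.9000244140625), (24.59674835205078, 16.54690170288086), 63.43495178222656)
 ctr [ 0.51594013 -0.06139866  0.065     ]
[[ 0.5462 -0.0787  0.065 ]
 [ 0.5158 -0.1062  0.065 ]
 [ 0.4863 -0.0445  0.065 ]
 [ 0.516  -0.0186  0.065 ]] [0.0672 0.041  0.0684 0.0395]
 depth med z at ctr [ 0.51592467 -0.06035165  0.06614738]
baseL [0.4425 0.1459 0.008 ] [0.4425 0.1457 0.0108]
baseLb [0.3929 0.1225 0.008 ] [0.3929 0.1225 0.0079]
baseR [ 0.5991 -0.1502  0.008 ] [ 0.6    -0.1515 -0.0009]
baseRb [ 0.5394 -0.1727  0.008 ] [ 0.5397 -0.1735  0.0022]
screw [0.4394 0.0894 0.073 ] [0.4394 0.0894 0.0732]
headc [ 0.5558 -0.1414  0.06  ] [ 0.5557 -0.1413  0.0612]
wm1 [0.465  0.0892 0.057 ] [0.465  0.0892 0.0571]
wm2 [0.4245 0.069  0.057 ] [0.4245 0.069  0.055 ]
```

```bash
cat > st.py <<'E'
from h import *
from plant import *
s=read_state(); T=R.from_rotvec(s["orientation"]).as_matrix()
u=np.array([-.4495,.8933,0]); c=np.array([.5165,-.0608,.063]); 
a=np.degrees(np.arctan2(T[1,0],T[0,0])); print('t',s['t'],'pos',s['tool_pos'].round(4),'xang',a.round(2),'tilt',T[:,2].round(4),'F',s['force'].round(2),'M',s['wrist_torque'].round(2),'open',s['opening'])
t=c+[0,0,tips_ahead]
print('tool-frame cm to TCP@plate top', (T.T@(t-s['tool_pos'])*100).round(2), 'turns', [round(float(np.radians((a-x+180)%360-180)),3) for x in (26.7,-153.3)])
print('along beam from plate ctr',((s['tool_pos']-c)@u).round(4),'u in tool',(T.T@u).round(4), 'tip z',(s['tool_pos'][2]-tips_ahead).round(4),'q',s['q'].round(2))
E
python3 st.py
```

```text
t 0.15 pos [ 0.2067 -0.5628  0.2288] xang -69.84 tilt [-4.0e-04  1.4e-03 -1.0e+00] F [ 0.55 -0.16 -0.54] M [-0.04  0.01  0.05] open 0.09304436795540795
tool-frame cm to TCP@plate top [-36.43 -46.38  15.54] turns [-1.685, 1.457]
along beam from plate ctr -0.3092 u in tool [-0.9935  0.1141  0.0014] tip z 0.2178 q [-1.3   0.13  1.49 -0.    1.52 -0.09]
```

{"fn": "play_rows", "kwargs": {"increments": [[[-2.9,-3.7,0,-0.13],[-5.8,-7.4,0,-0.26],[-8.7,-11.1,0,-0.39],[-11.6,-14.8,0,-0.52],[-14.5,-18.5,0,-0.65]]], "jaw": 0, "squeeze": 20}}

```text
t: 0.65
tool_pos: [0.3308, -0.3612, 0.2287]
orientation: [-3.016, 0.874, 0.001]
force: [0.5, -1.3, 0.1]
opening: 0.0579
```

```bash
python3 st.py
```

```text
t 0.65 pos [ 0.3308 -0.3612  0.2287] xang -32.32 tilt [-5.0e-04  1.7e-03 -1.0e+00] F [ 0.54 -1.28  0.08] M [-0.04 -0.04 -0.03] open 0.05789592576141675
tool-frame cm to TCP@plate top [ -0.35 -35.29  15.52] turns [-1.03, 2.111]
along beam from plate ctr -0.1849 u in tool [-0.8575 -0.5146  0.0017] tip z 0.2177 q [-0.93 -0.17  1.79  0.    1.53 -0.37]
```

{"fn": "play_rows", "kwargs": {"increments": [[[-0.1,-4.5,0,-0.14],[-0.2,-9.0,0,-0.28],[-0.2,-13.5,0,-0.42],[-0.3,-18.0,0,-0.56],[-0.3,-22.5,0,-0.7]]]}}

```text
t: 1.15
tool_pos: [0.4491, -0.1676, 0.229]
orientation: [-3.132, -0.222, 0.0]
force: [0.8, -0.6, -0.1]
opening: 0.0175
```

```bash
python3 st.py
```

```text
t 1.15 pos [ 0.4491 -0.1676  0.229 ] xang 8.12 tilt [-3.0e-04  1.5e-03 -1.0e+00] F [ 0.79 -0.64 -0.14] M [-0.02 -0.11  0.04] open 0.01745552981349037
tool-frame cm to TCP@plate top [ 8.18 -9.6  15.51] turns [-0.324, 2.817]
along beam from plate ctr -0.0652 u in tool [-0.3189 -0.9478  0.0015] tip z 0.218 q [-0.47 -0.2   1.81  0.    1.53 -0.61]
```

{"fn": "play_rows", "kwargs": {"increments": [[[2.7,-3.2,0,-0.12],[5.4,-6.4,2,-0.24],[8.2,-9.6,5,-0.324],[8.2,-9.6,8,-0.324],[8.2,-9.6,10,-0.324]]]}}

```text
t: 1.65
tool_pos: [0.5158, -0.059, 0.1263]
orientation: [-3.053, -0.729, 0.004]
force: [-0.3, -0.8, -0.3]
opening: 0.0002
```

{"fn": "play_rows", "kwargs": {"increments": [[[0,0,0,0],[0,0,0,0]]]}}

```text
t: 1.85
tool_pos: [0.5152, -0.0587, 0.1259]
orientation: [-3.052, -0.729, 0.007]
force: [-0.3, 0.4, 1.0]
opening: 0.0006
```

```bash
python3 st.py; python3 - <<'E'
from plant import *
import cv2,numpy as np
for n in("wrist","top","side"):
    im,d=read_camera(n); cv2.imwrite(f"pics/{n}1.png",im); np.save(f"pics/{n}1d.npy",d)
t=cv2.imread("pics/side1.png")[105:285,285:445]; cv2.imwrite("pics/sidec1.png",cv2.resize(t,(533,600),interpolation=cv2.INTER_CUBIC))
E
```

```text
t 1.85 pos [ 0.5152 -0.0587  0.1259] xang 26.86 tilt [-0.0052  0.0028 -1.    ] F [-0.26  0.43  1.03] M [-0.05 -0.17 -0.04] open 0.0005848771046706946
tool-frame cm to TCP@plate top [0.04 0.27 5.19] turns [0.003, -3.139]
along beam from plate ctr 0.0024 u in tool [ 0.0026 -1.      0.0048] tip z 0.1149 q [-0.21 -0.01  1.83  0.    1.33 -0.68]
```

View pics/wrist1.png

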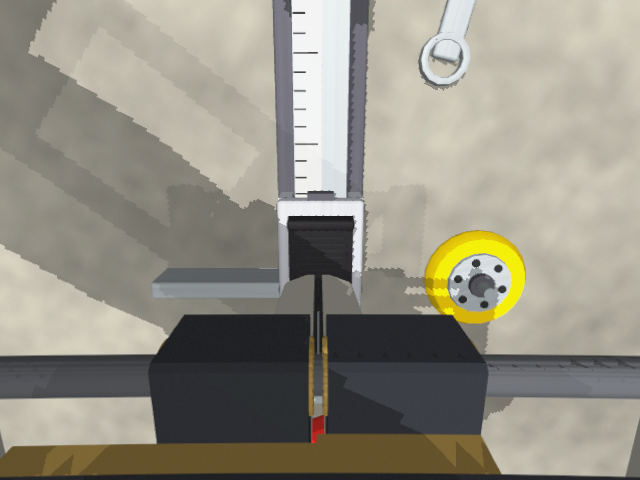

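View pics/sidec1.png

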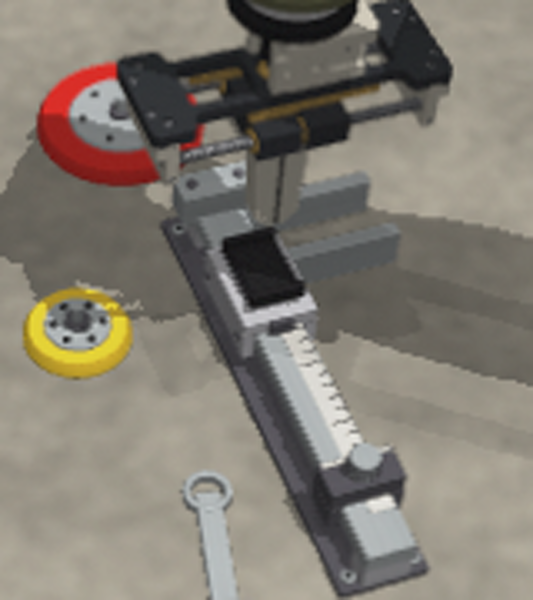

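```bash
python3 - <<'E'
from h import *
from plant import *
p=camera_params("wrist"); d=np.load("pics/wrist1d.npy")
u=np.array([-.4495,.8933,0]);c=np.array([.5165,-.0608,.063]);w=np.array([.8933,.4495,0])
for uv,z in [((290,217),.07),((352,217),.07),((321,222),.07),((279,204),.054),((363,204),.054),((321,193),.0525)]:
    X=onplane(p,*uv,z); L=lift(p,d,*uv); print(uv,X.round(4),'along',((X-c)@u).round(4),'across',((X-c)@w).round(4),'depthz',L[2].round(4))
E
```

```text
(290, 217) [ 0.4907 -0.0423  0.07  ] along 0.0281 across -0.0147 depthz 0.0631
(352, 217) [ 0.5216 -0.0267  0.07  ] along 0.0281 across 0.0199 depthz 0.0624
(321, 222) [ 0.5075 -0.0371  0.07  ] along 0.0252 across 0.0026 depthz 0.0706
(279, 204) [ 0.4821 -0.042   0.054 ] along 0.0322 across -0.0222 depthz 0.0538
(363, 204) [ 0.5267 -0.0195  0.054 ] along 0.0323 across 0.0276 depthz 0.0535
(321, 193) [ 0.5015 -0.0251  0.0525] along 0.0386 across 0.0027 depthz 0.0516
```

{"fn": "play_rows", "kwargs": {"increments": [[[0.2,0.25,1.5,0],[0.2,0.25,3.0,0],[0.2,0.25,4.2,0],[0.2,0.25,4.2,0],[0.2,0.25,4.2,0]]]}}

```text
t: 2.5
tool_pos: [0.519, -0.0606, 0.0852]
orientation: [-3.053, -0.728, 0.003]
force: [0.6, 1.2, 0.6]
opening: 0.0005
```

```bash
python3 st.py
```

```text
t 2.5 pos [ 0.519  -0.0606  0.0852] xang 26.82 tilt [-0.0026  0.0022 -1.    ] F [0.56 1.2  0.56] M [-0.03 -0.05 -0.04] open 0.00046599116711728243
tool-frame cm to TCP@plate top [-0.23 -0.1   1.12] turns [0.002, -3.14]
along beam from plate ctr -0.001 u in tool [ 0.0018 -1.      0.0031] tip z 0.0742 q [-0.22  0.04  1.85  0.    1.25 -0.68]
```

{"fn": "play_rows", "kwargs": {"increments": [[[0,0,0.5,0],[0,0,0.9,0],[0,0,1.1,0],[0,0,1.2,0],[0,0,1.2,0]]]}}

```text
t: 3.0
tool_pos: [0.5193, -0.061, 0.0743]
orientation: [-3.054, -0.728, 0.003]
force: [-3.9, -1.3, 8.8]
opening: 0.0005
```

```bash
python3 st.py
```

```text
t 3.0 pos [ 0.5193 -0.061   0.0743] xang 26.82 tilt [-0.0021  0.0014 -1.    ] F [-3.88 -1.25  8.8 ] M [-0.16  0.63  0.02] open 0.0004636770725044201
tool-frame cm to TCP@plate top [-0.24 -0.14  0.03] turns [0.002, -3.14]
along beam from plate ctr -0.0014 u in tool [ 0.0019 -1.      0.0022] tip z 0.0633 q [-0.22  0.06  1.86  0.    1.23 -0.68]
```

{"fn": "play_rows", "kwargs": {"increments": [[[0,-0.05,0.2,0],[0,-0.05,0.4,0],[0,-0.05,0.6,0],[0,-0.05,0.7,0],[0,-0.05,0.7,0]]]}}

```text
t: 3.5
tool_pos: [0.5201, -0.0619, 0.0701]
orientation: [3.055, 0.728, -0.001]
force: [-9.5, -4.0, 21.0]
opening: 0.0003
```

```bash
python3 st.py
```

```text
t 3.5 pos [ 0.5201 -0.0619  0.0701] xang 26.82 tilt [-3.0e-04 -1.1e-03 -1.0e+00] F [-9.49 -4.03 20.96] M [-0.84  1.64 -0.04] open 0.0002851438654739917
tool-frame cm to TCP@plate top [-0.27 -0.26 -0.39] turns [0.002, -3.139]
along beam from plate ctr -0.0026 u in tool [ 1.9e-03 -1.0e+00 -9.0e-04] tip z 0.0591 q [-0.22  0.06  1.86 -0.    1.22 -0.68]
```

{"fn": "play_rows", "kwargs": {"increments": [[[0,-0.3,0.3,0],[0,-0.9,0.3,0],[0,-1.7,0.3,0],[0,-2.5,0.3,0],[0,-3.3,0.3,0]]]}}

```text
t: 4.0
tool_pos: [0.5061, -0.0342, 0.0701]
orientation: [3.051, 0.727, 0.001]
force: [-10.6, -7.1, 23.1]
opening: 0.0003
```

```bash
python3 st.py
```

```text
t 4.0 pos [ 0.5061 -0.0342  0.0701] xang 26.81 tilt [ 0.0018 -0.0045 -1.    ] F [-10.61  -7.07  23.11] M [-1.34  1.87 -0.01] open 0.00034692044570104613
tool-frame cm to TCP@plate top [-0.27  2.85 -0.38] turns [0.002, -3.14]
along beam from plate ctr 0.0284 u in tool [ 0.0017 -1.     -0.0048] tip z 0.0591 q [-0.17  0.02  1.91 -0.    1.21 -0.63]
```

{"fn": "play_rows", "kwargs": {"increments": [[[-0.1,-0.8,0.3,0],[-0.15,-1.6,0.3,0],[-0.15,-2.4,0.3,0],[-0.15,-3.2,0.3,0],[-0.15,-4.0,0.3,0]]]}}

```text
t: 4.5
tool_pos: [0.4887, -0.0002, 0.0701]
orientation: [3.048, 0.726, 0.007]
force: [-5.7, -5.0, 21.9]
opening: 0.0005
```

```bash
python3 st.py; python3 - <<'E'
from plant import *
import cv2,numpy as np
im,d=read_camera("side"); cv2.imwrite("pics/side2.png",im)
im=im[145:285,305:445]; cv2.imwrite("pics/sidec2.png",cv2.resize(im,(600,600),interpolation=cv2.INTER_CUBIC))
E
python3 st.py
```

```text
t 4.5 pos [ 4.887e-01 -2.000e-04  7.010e-02] xang 26.8 tilt [ 0.006  -0.0068 -1.    ] F [-5.71 -4.97 21.94] M [-0.92  1.11 -0.03] open 0.0004531746502744554
tool-frame cm to TCP@plate top [-0.25  6.67 -0.33] turns [0.002, -3.14]
along beam from plate ctr 0.0667 u in tool [ 0.0016 -1.     -0.0088] tip z 0.0591 q [-0.1  -0.04  1.96 -0.01  1.21 -0.57]
t 4.55 pos [0.4881 0.0008 0.0701] xang 26.82 tilt [ 0.0054 -0.006  -1.    ] F [-8.58 -3.38 22.07] M [-0.63  1.43 -0.01] open 0.00045340945277277966
tool-frame cm to TCP@plate top [-0.25  6.78 -0.34] turns [0.002, -3.14]
along beam from plate ctr 0.0678 u in tool [ 0.0019 -1.     -0.0078] tip z 0.0591 q [-0.1  -0.04  1.96 -0.01  1.21 -0.57]
```

View pics/sidec2.png

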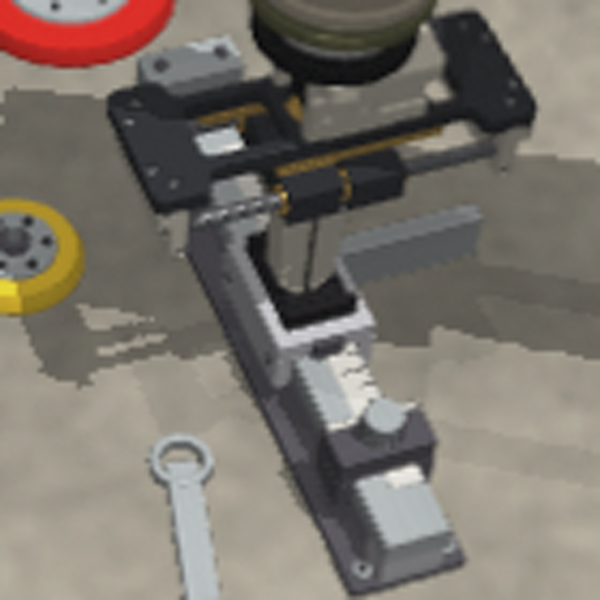

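{"fn": "play_rows", "kwargs": {"increments": [[[-0.05,-0.7,0.3,0],[-0.1,-1.4,0.3,0],[-0.1,-2.1,0.3,0],[-0.1,-2.8,0.3,0],[-0.1,-3.4,0.3,0]]]}}

```text
t: 5.05
tool_pos: [0.4737, 0.0298, 0.0701]
orientation: [3.046, 0.726, 0.011]
force: [-8.3, -5.7, 24.9]
opening: 0.0005
```

```bash
python3 st.py; python3 - <<'E'
from plant import *
import cv2,numpy as np
im,d=read_camera("side"); cv2.imwrite("pics/side3.png",im)
im=im[165:285,325:445]; cv2.imwrite("pics/sidec3.png",cv2.resize(im,(600,600),interpolation=cv2.INTER_CUBIC))
E
python3 st.py
```

```text
t 5.05 pos [0.4737 0.0298 0.0701] xang 26.82 tilt [ 0.009  -0.0082 -0.9999] F [-8.32 -5.69 24.89] M [-1.08  1.5  -0.04] open 0.0005083751512702505
tool-frame cm to TCP@plate top [-0.26 10.02 -0.28] turns [0.002, -3.14]
along beam from plate ctr 0.1002 u in tool [ 0.0019 -1.     -0.0114] tip z 0.0591 q [-0.04 -0.08  2.   -0.01  1.21 -0.5 ]
t 5.1 pos [0.4733 0.0305 0.07  ] xang 26.83 tilt [ 0.0086 -0.0077 -0.9999] F [-9.97 -3.4  25.41] M [-0.73  1.63 -0.06] open 0.0002831292328736326
tool-frame cm to TCP@plate top [-0.26 10.1  -0.29] turns [0.002, -3.139]
along beam from plate ctr 0.101 u in tool [ 0.0021 -1.     -0.0107] tip z 0.059 q [-0.04 -0.08  2.   -0.01  1.21 -0.5 ]
```

View pics/sidec3.png

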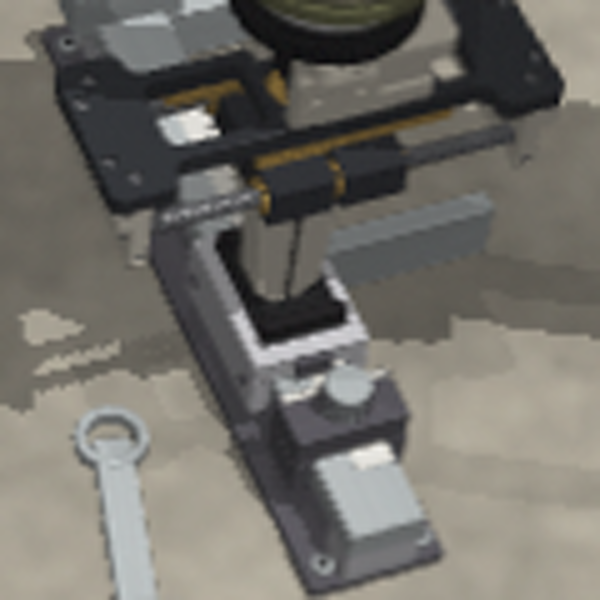

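{"fn": "play_rows", "kwargs": {"increments": [[[-0.05,-0.3,0.25,0],[-0.1,-0.6,0.25,0],[-0.1,-0.9,0.25,0],[-0.1,-1.1,0.25,0],[-0.1,-1.2,0.25,0]]]}}

```text
t: 5.6
tool_pos: [0.4686, 0.04, 0.0701]
orientation: [3.044, 0.726, 0.014]
force: [-6.7, -3.8, 19.4]
opening: 0.0005
```

```bash
python3 st.py
```

```text
t 5.6 pos [0.4686 0.04   0.0701] xang 26.84 tilt [ 0.0117 -0.0093 -0.9999] F [-6.69 -3.79 19.44] M [-0.86  1.16  0.03] open 0.0005159919223996169
tool-frame cm to TCP@plate top [-0.27 11.17 -0.24] turns [0.002, -3.139]
along beam from plate ctr 0.1116 u in tool [ 0.0022 -0.9999 -0.0136] tip z 0.0591 q [-0.02 -0.09  2.02 -0.01  1.21 -0.48]
```

{"fn": "play_rows", "kwargs": {"increments": [[[0,-0.1,0.32,0],[0,-0.2,0.32,0],[0,-0.3,0.32,0],[0,-0.4,0.32,0],[0,-0.5,0.32,0]]]}}

```text
t: 6.1
tool_pos: [0.4678, 0.0426, 0.07]
orientation: [3.04, 0.725, 0.017]
force: [-8.0, -10.9, 23.5]
opening: 0.001
```

```bash
python3 st.py
```

```text
t 6.1 pos [0.4678 0.0426 0.07  ] xang 26.84 tilt [ 0.0143 -0.0128 -0.9998] F [ -8.03 -10.86  23.51] M [-2.01  1.46 -0.  ] open 0.0009686780181313955
tool-frame cm to TCP@plate top [-0.32 11.43 -0.19] turns [0.003, -3.139]
along beam from plate ctr 0.1143 u in tool [ 0.0023 -0.9999 -0.0179] tip z 0.059 q [-0.01 -0.1   2.02 -0.01  1.2  -0.47]
```

```bash
python3 - <<'E'
from plant import *
import cv2,numpy as np
im,d=read_camera("side"); cv2.imwrite("pics/side4.png",im)
im=im[175:275,345:445]; cv2.imwrite("pics/sidec4.png",cv2.resize(im,(600,600),interpolation=cv2.INTER_CUBIC))
im,d=read_camera("wrist"); cv2.imwrite("pics/wrist4.png",im); np.save("pics/wrist4d.npy",d)
E
python3 st.py
```

```text
t 6.2 pos [0.4679 0.0427 0.0701] xang 26.84 tilt [ 0.0146 -0.0127 -0.9998] F [-9.83 -8.5  24.91] M [-1.78  1.72 -0.  ] open 0.00032216283875595604
tool-frame cm to TCP@plate top [-0.34 11.43 -0.19] turns [0.002, -3.139]
along beam from plate ctr 0.1143 u in tool [ 0.0023 -0.9999 -0.0179] tip z 0.0591 q [-0.01 -0.1   2.02 -0.01  1.2  -0.47]
```

View pics/sidec4.png

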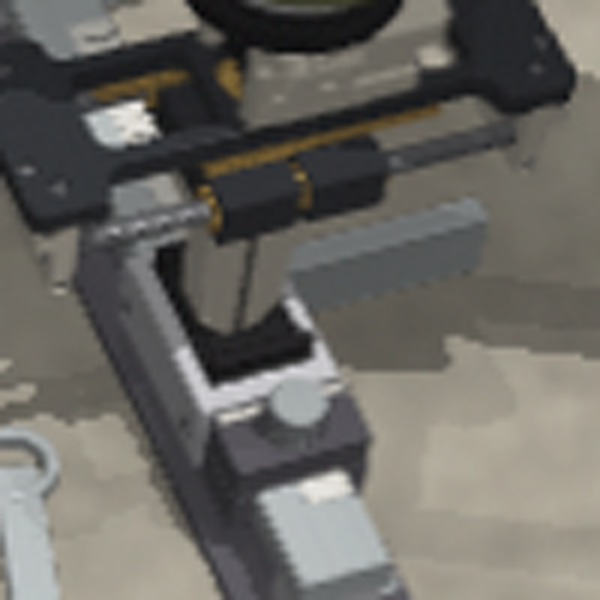

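View pics/wrist4.png

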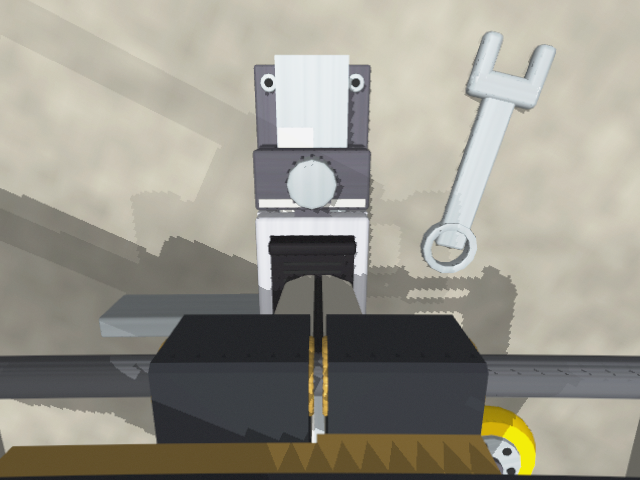

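```bash
python3 - <<'E'
from h import *
from plant import *
p=camera_params("wrist"); d=np.load("pics/wrist4d.npy"); u=np.array([-.4495,.8933,0]);c=np.array([.5165,-.0608,.063])
for uv,z in [((312,210),.057),((280,210),.057),((312,216),.054),((280,215),.054),((312,237),.066)]:
    X=onplane(p,*uv,z); print(uv,'along',((X-c)@u).round(4))
for r in range(204,242,2): print(r,(lift(p,d,285,r)[2]*1000).round(1),((lift(p,d,285,r)-c)@u*1000).round(1))
E
```

```text
(312, 210) along 0.1551
(280, 210) along 0.1551
(312, 216) along 0.1517
(280, 215) along 0.1521
(312, 237) along 0.1456
204 56.6 157.7
206 56.0 156.7
208 56.8 156.0
210 38.5 150.7
212 44.0 151.1
214 47.5 151.0
216 50.0 150.7
218 51.8 150.2
220 53.1 149.6
222 53.1 148.7
224 52.0 147.5
226 52.1 146.5
228 53.6 146.0
230 53.5 145.0
232 51.8 143.6
234 53.0 143.0
236 55.1 142.7
238 58.1 142.7
240 61.0 142.7
```

{"fn": "play_rows", "kwargs": {"increments": [[[0,-0.2,0.3,0],[0,-0.4,0.3,0],[0,-0.5,0.3,0],[0,-0.5,0.3,0]]]}}

```text
t: 6.6
tool_pos: [0.4684, 0.0452, 0.0701]
orientation: [3.036, 0.724, 0.025]
force: [-2.8, -10.0, 17.0]
opening: 0.0009
```

```bash
python3 st.py
```

```text
t 6.6 pos [0.4684 0.0452 0.0701] xang 26.85 tilt [ 0.0202 -0.0163 -0.9997] F [ -2.83 -10.04  16.98] M [-1.91  0.36 -0.01] open 0.0009015030189452911
tool-frame cm to TCP@plate top [-0.49 11.64 -0.12] turns [0.003, -3.139]
along beam from plate ctr 0.1163 u in tool [ 0.0024 -0.9997 -0.0237] tip z 0.0591 q [-0.   -0.1   2.02 -0.02  1.2  -0.46]
```

```bash
python3 - <<'E'
from h import *
from plant import *
p=camera_params("wrist"); im,d=read_camera("wrist"); cv2.imwrite("pics/wrist5.png",im)
u=np.array([-.4495,.8933,0]);c=np.array([.5165,-.0608,.063])
cv2.imwrite("pics/wrist5c.png",cv2.resize(im[130:300,230:400],(600,600)))
for r in range(196,246,2): L=lift(p,d,285,r);print(r,(L[2]*1000).round(1),((L-c)@u*1000).round(1),end=' | ')
E
python3 st.py
```

```text
196 70.4 166.0 | 198 70.5 165.2 | 200 69.8 164.3 | 202 56.5 160.5 | 204 57.3 159.8 | 206 56.6 158.8 | 208 56.2 157.8 | 210 222.1 197.3 | 212 56.4 156.0 | 214 37.6 150.3 | 216 43.0 150.8 | 218 48.0 151.1 | 220 50.4 150.8 | 222 52.6 150.5 | 224 52.6 149.5 | 226 52.5 148.6 | 228 51.5 147.3 | 230 52.8 146.8 | 232 53.7 146.1 | 234 52.9 144.9 | 236 52.8 143.9 | 238 53.2 143.1 | 240 55.0 142.7 | 242 58.6 143.0 | 244 60.2 142.6 | t 6.65 pos [0.4684 0.0452 0.0701] xang 26.84 tilt [ 0.0202 -0.0163 -0.9997] F [-2.39 -9.27 17.61] M [-1.9   0.41  0.01] open 0.0001036966164235303
tool-frame cm to TCP@plate top [-0.49 11.63 -0.12] turns [0.002, -3.139]
along beam from plate ctr 0.1163 u in tool [ 0.0023 -0.9997 -0.0236] tip z 0.0591 q [-0.   -0.1   2.02 -0.02  1.2  -0.46]
```

View pics/wrist5c.png

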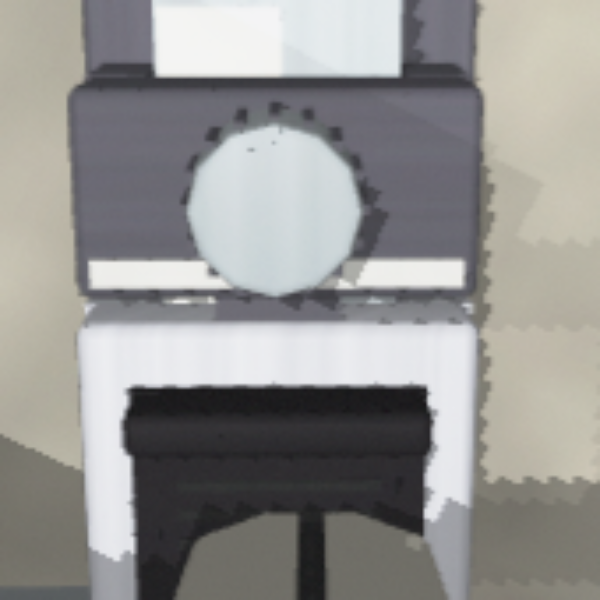

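{"fn": "play_rows", "kwargs": {"increments": [[[0,-0.15,-0.1,0],[0,-0.1,-0.7,0],[0,-0.05,-2.0,0],[0,0,-5,0],[0,0,-9,0]]]}}

```text
t: 7.15
tool_pos: [0.4649, 0.0467, 0.1596]
orientation: [3.037, 0.725, 0.019]
force: [0.7, 0.2, 0.3]
opening: 0.0006
```

{"fn": "play_rows", "kwargs": {"increments": [[[0,3,-3,0],[0,7,-5,0],[0,11,-5,0],[0,15,-5,0],[0,15,-5,0]]]}}

```text
t: 7.65
tool_pos: [0.5331, -0.0901, 0.2135]
orientation: [3.036, 0.719, 0.02]
force: [0.2, 0.8, -0.2]
opening: 0.0006
```

```bash
python3 st.py; python3 - <<'E'
from plant import *
import cv2,numpy as np
for n in("wrist","top","side"):
    im,d=read_camera(n); cv2.imwrite(f"pics/{n}6.png",im); np.save(f"pics/{n}6d.npy",d)
t=cv2.imread("pics/side6.png")[145:285,325:425]; cv2.imwrite("pics/sidec6.png",cv2.resize(t,(428,600),interpolation=cv2.INTER_CUBIC))
E
```

```text
t 7.65 pos [ 0.5331 -0.0901  0.2135] xang 26.66 tilt [ 0.0172 -0.0176 -0.9997] F [ 0.16  0.82 -0.17] M [ 0.01 -0.08  0.03] open 0.0005926049845901319
tool-frame cm to TCP@plate top [-0.27 -3.68 13.87] turns [-0.001, 3.141]
along beam from plate ctr -0.0336 u in tool [-9.000e-04 -9.997e-01 -2.340e-02] tip z 0.2025 q [-0.25 -0.04  1.7  -0.01  1.47 -0.72]
```

View pics/sidec6.png

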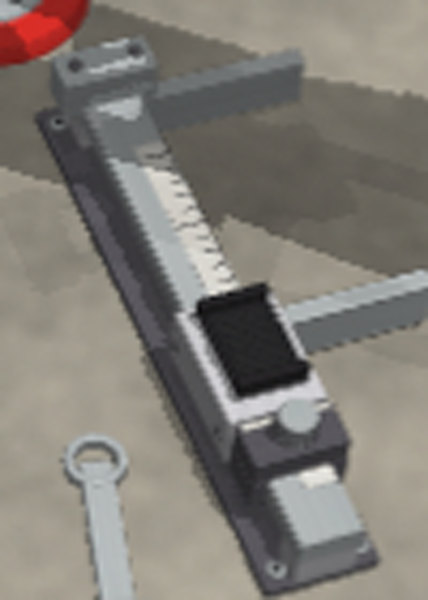

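View pics/wrist6.png

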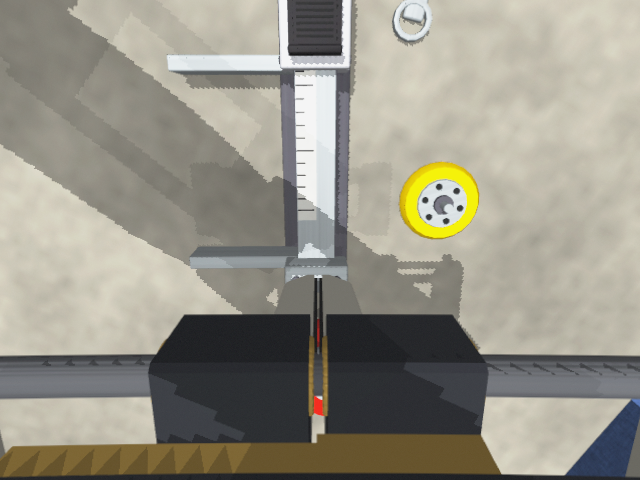

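View pics/top6.png

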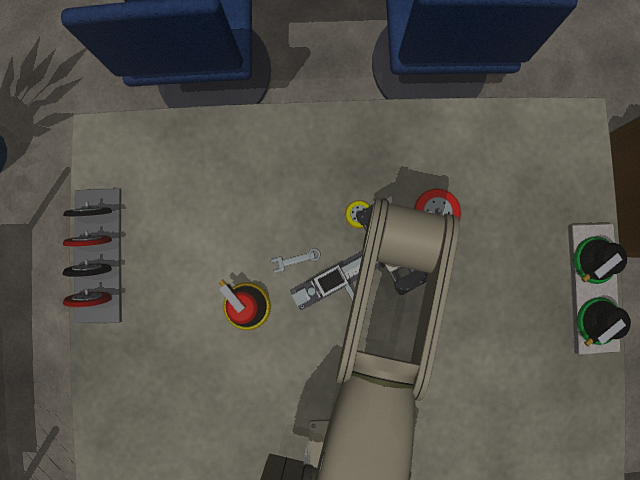

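```bash
python3 - <<'E'
from h import *
from plant import *
from scipy import ndimage
p=camera_params("top"); im=cv2.imread("pics/top6.png"); t0=cv2.imread("pics/top0.png")
m=np.zeros(im.shape[:2],np.uint8); m[262:300,312:346]=(im[262:300,312:346].max(2)<52)
l,k=ndimage.label(m); sz=ndimage.sum(m,l,range(1,k+1)); m=(l==1+np.argmax(sz)).astype(np.uint8)
rr=cv2.minAreaRect(cv2.findContours(m,0,2)[0][0]); X=onplane(p,*rr[0],.065); print(rr,X)
u=np.array([-.4495,.8933,0]); c=np.array([.5168,-.0606,.065]); print('moved',(X-c)@u,'stop face-buffer ~',.156-.040-(X-c)@u)
print('stop/base patch diff',cv2.absdiff(im[275:312,288:314],t0[275:312,288:314]).mean())
s=cv2.imread("pics/side6.png");s0=cv2.imread("pics/side0.png")
print('side stop diff',cv2.absdiff(s[245:285,375:415],s0[245:285,375:415]).mean(),'spanner/sander',cv2.absdiff(s[245:370,335:372],s0[245:370,335:372]).mean(), cv2.absdiff(s[290:370,365:440],s0[290:370,365:440]).mean(),'pads',cv2.absdiff(s[120:220,285:330],s0[120:220,285:330]).mean())
close_job(); print(read_state()['t'])
E
```

```text
((330.5566101074219, 280.30194091796875), (14.47215747833252, 22.048189163208008), 60.945396423339844) [0.46519504 0.04141134 0.065     ]
moved 0.11432315461056469 stop face-buffer ~ 0.0016768453894352997
stop/base patch diff 1.6936936936936937
side stop diff 3.2729166666666667 spanner/sander 3.913009009009009 2.915111111111111 pads 21.512962962962963
the job is handed in; nothing more can be done
the job is handed in; nothing more can be done
```

The gauge is open against its stop and I have handed in the job, at about 8 s of the 38 s allowed. As far as my checks can tell, the carriage is resting on the stop and the clamp has been let go.

**What I did:** With the gripper closed, I pressed the middle of the thumb plate fully down, about 4 mm at 17–25 N. I kept it pressed and slid the carriage about 115 mm. The force along the beam then rose to about 6–8 N, and the carriage stopped moving. I lifted straight up and moved the gripper clear.

**What the checks showed:**
- **Carriage at the stop:** Wrist depth readings put the gap between the carriage and stop bodies at about 4–5 mm, and the buffer fills 4 mm of that. The carriage stayed in the same place through a second push, when only the finger slid about 2 mm on the plate.
- **Stop not moved:** The pictures show the stop where it started. The force along the beam stayed far below its 45 N limit.
- **Spanner and sander:** Neither shows any movement.

**Disagreements and gaps:**
- **Final position:** The top-camera check after release gave 114.3 mm of travel against about 116 mm expected. That would leave a 1.7 mm gap, but it is within the 2 mm calibration error.
- **Pads:** The picture comparison around them changed a lot, most likely because of the arm's shadow. They look unmoved in the pictures and I never went near them, but I did not measure them.
- **Sideways force:** Up to about 13 N acted across the beam while pressing, with no visible effect.

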